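# Prop open the stamp case and stow the red stamp

### The job

Open the stamp case by its front tab and lock its folding stay: push the orange pin at the stay's knee past the straight position as far as it goes, so that the lid is held up unaided. Then set the round red stamp down gently, upright with its carved red face on top, in the front bay of the case, and after that slide the keeper along the bay until it pins the stamp snugly against the bay's other end. Leave the other stamps and the scraper as they are, and end with your hand off everything.

Things in the scene. Friction and masses are not known exactly. Their poses are not given: they have to be found in the camera images.
- case: Fixed wooden stamp case, 220 x 220 mm, rim 50 mm high, blue lid hinged along its +x rim. Origin: centre of the underside, on the bench. Its front (-x) faces roughly to the robot's left, its +y side away from the robot, +z is up. A divider splits it into a back bay full of fixed stamps (tops 47 mm above the bench) and an empty front bay.
- lid_hinge (a point): Middle of the lid's hinge line, on the case's +x rim, 110 mm along +x and 50 mm above the case's origin. Its axes turn with the lid (lid shut: parallel to the case's); the hinge runs along y.
- lid (a joint): Lid angle, rad: 0 shut, grows as it opens, at most 1.15 (the stay's length). The lid is a blue upturned tray, 220 x 220 mm, 36 mm high over the rim, 0.45 kg. Its stiff hinge lets it stand by itself above about 0.85 rad; left lower, it falls shut. With the stay locked it rests at about 1.14.
- lid_tab (a point): Middle of the underside of the lid's brass tab, a flat tongue 50 mm wide (y), 6 mm thick, sticking out 32 mm from the lid's front edge. 237 mm frontwards of the hinge line and 30 mm above it (lid shut: 80 mm above the bench, free below); the tab's end is 15 mm farther out. Tilted fingers can go under it from the front, push it up and follow the lid round its hinge.
- stay (a joint): Angle of the stay's knee in rad. The stay is two flat steel links, each about 80 mm, on the case's +y side: one from the case's side, one from the lid's side, joined at the knee. 0: folded (lid shut); 2.80: the links are straight; 3.02: stop, past straight and locked. Stays where it is left.
- stay_pin (a point): Middle of the orange knee pin, a bar 16 mm thick, 50 mm long, along the case's y, at the case's +y side; 150 mm from the case's middle plane, 25 mm from the pin's tip. Lid standing open: push the pin (about 5 N) back and down, straight towards the hinge line; it lifts the lid the last bit, passes straight and meets its stop. Pin axis to hinge line: 98 mm straight, 89 mm locked.
- bay_floor (a point): Middle of the front bay's floor, 65 mm frontwards of the case's origin, 6 mm above the bench; axes as the case's. The bay is 74 mm wide (x), 204 mm long (y); its front and end walls rise 44 mm, its divider 36 mm over the floor. The end wall where the stamp is pinned is at +102 mm along y; the keeper starts at the -y end.
- keeper (a joint): Keeper's travel in m along the bay towards +y, from about 0; slides with about 1.5 N friction and stays where left. With the stamp pinned against the +y end wall it reads about 0.139.
- keeper_post (a point): Point on the axis of the keeper's upright orange post (16 mm thick), 58 mm over the bay floor; the post spans 35 to 71 mm over the floor, so stands 27 mm above the case's rim. The keeper is an aluminium bar 66 mm along x, 12 mm along y, 36 mm high; its pushing face is 6 mm to the +y side of this point. Push the post towards +y.
- red_center (a point): Centre (half-way up) of the round red stamp: upright wooden cylinder, 48 mm in diameter, 60 mm high, its upper 8 mm and its carved face painted red, 60 to 130 g. Stands on the bench. z axis up.
- red_stamp: The same stamp; origin at the centre of its underside.
- blue_center (a point): Centre of the square wooden stamp with blue face, 50 x 50 x 61 mm, upright on the bench; bystander.
- yellow_center (a point): Centre of the small yellow stamp, 42 x 46 x 56 mm, upright on the bench; bystander.
- scraper: Spatula-like scraper lying on the bench, 200 mm long, its length along its own x; bystander.

How it is judged:
By the outcome, as a careful person would: the job done as asked, in the order asked, and still so for the second after the job is handed in, with the robot touching nothing.
It also fails if it takes over 72 s, if anything falls off the work surface, if the arm or the gripper's body presses on something with over 40 N, if the wrist force passes 120 N, or if a joint passes its speed limit or range.

### The arm

A 6-joint arm with a two-finger parallel gripper is mounted at the origin on the work surface. World frame = base frame: x ahead of the robot, y to its left, z up, the work surface at z = 0. Lengths are in m, angles in degrees, forces in N, time in s.
With the tool pointing down it reaches from about 0.3 to 0.75 m from the base axis. Payload 8.5 kg.
Tool frame: the origin (TCP) lies between the finger pads; the fingertips stand 22 mm ahead of it and the grasp point (between the pads) lies 3 mm ahead of it (env.nose_length is the distance from the TCP to the fingertips, in m); z points along the fingers, x is the direction in which the jaws open and shut, and the axes are right-handed (so a half turn about z gives the same grasp; the last joint's range is limited). The gripper opens to 85 mm and grips with 20 to 120 N. Pads are 22 mm wide; open, the fingers measure 114 mm over their backs; the gripper's body (76 mm by 85 mm) begins 54 mm behind the grasp point. The pads swing forward as they close: fully open they stand 13 mm farther back than shut.
Start: joints at [-81.664, 21.807, 74.336, -0, 83.858, -12.336], TCP at [0.194, -0.515, 0.253] pointing down, gripper open.
Joint ranges: [-178.18, 178.18], [-50.72, 133.34], [12.68, 142.11], [-81.47, 261.47], [9.98, 163.14], [-165.26, 165.26]. Speed limits (degrees/s): [136.94, 136.94, 180, 180, 180, 180].

### API

Orientations are given as a 3x3 rotation matrix whose columns are the frame's x, y, z axes.
In Python, from rig import env gives the robot as it stands.
- The arm moves only by the tool arm_command, never from a script. Its argument "steps" is a list of rows, each an object with "delta_pos": the shift along the world's x, y, z in mm, a list of three; "dr": the turn, a rotation vector about the world's x, y, z in degrees, a list of three. In form: [{"delta_pos": [dx, dy, dz], "dr": [wx, wy, wz]}, ...]. A call has 1 to 20 rows; each row shifts and turns the commanded pose from where the row before left it; what a row does not reach is not made up. A row lasts 1/10 s, in which the tool goes at most 50 mm and 8.59 degrees, less where a joint would pass 70% of its speed; a pose out of reach is approached as far as the arm can. A call with a gripper value outside its range is refused whole. "grip" is the opening, from 0 (shut) to 1 (fully open), set as the call begins (left out, the last holds). The fingers move at their own pace and stop on an object; "squeeze" is the grip in N (left out, the last holds). Time passes only in rows, so rows that do not move let the fingers close. It gives the time, the measured TCP pose, the force and the opening at its end, in the units of the state.
- env.observe(): the state, without advancing time (a new reading comes with each control period).
- env.get_image(name): name is "scene" or "top"; returns the picture (480x640x3 uint8, blue, green, red); there is no depth.
- env.get_calibration(name): a dict with "fx", "fy", "cx", "cy" (pixels), "view" (4x4, takes a point from world to camera coordinates). Camera axes: x right, y up, looking along -z (the intrinsics and any distortion apply to the point x, -y, -z); pixel columns grow to the right and rows downward; lengths in m; the calibration is good to about 2 mm. A picture is of the moment at which its call begins. get_calibration takes no time and is no camera call.
- env.close_job(): hands the job in, once; it reports no verdict.
The state is a dict: "time_s": time; "q": joint angles; "qvel": joint speeds; "joint_efforts": joint torques, N m; "position": TCP position; "tool_rot": TCP orientation; "ft_force": force on the tool from outside, world axes, zero at the start; "wrist_torque": the same for the moment, N m; "grip_width": finger opening in m.
Only numpy, scipy, OpenCV 4.12 (cv2) and the standard library are available. Lean on these libraries where they do the work, as an engineer would, in place of code of your own. Each camera call takes 0.05 s, during which the arm holds its last target. There are 200 camera calls.

## Working session

There is one attempt and no reset: what is moved stays moved. The work goes in short steps, Python scripts to look and compute and a tool call to move; the robot and the scene stay as the last step left them, time stands still between calls to the robot, and variables do not carry over. Pictures are saved under pics/ and viewed, about 8 in all and at most 12, crops included, and the job is handed in when it is done.

Besides the shell and the picture viewer there is one more tool, called after "Emit:" in YAML: its name, and indented under it one key for each argument. arm_command: Moves the arm, as the interface text tells. Its arguments: {"type":"object","properties":{"steps":{"type":"array"},"grip":{"type":"number"},"squeeze":{"type":"number"}},"required":["steps"]}

```bash
ls; mkdir -p pics
python3 - <<'E'
from rig import env
import cv2,numpy as np
np.set_printoptions(precision=4,suppress=True)
for n in("scene","top"):
    cv2.imwrite(f"pics/{n}0.png",env.get_image(n)); print(n,env.get_calibration(n))
s=env.observe();print(s, env.nose_length)
E
```

```text
pics
scene {'fx': 452.6762131058693, 'fy': 452.6762131058693, 'cx': 317.552680350721, 'cy': 234.61111619454798, 'view': array([[ 0.3869,  0.9221, -0.0039, -0.3156],
       [-0.781 ,  0.33  ,  0.5303,  0.3733],
       [ 0.4902, -0.2021,  0.8478, -1.2052],
       [ 0.    ,  0.    ,  0.    ,  1.    ]])}
top {'fx': 492.990393119744, 'fy': 492.990393119744, 'cx': 320.00501581563896, 'cy': 234.3553395164219, 'view': array([[ 0.0173, -0.9998,  0.0126,  0.0897],
       [ 0.9882,  0.019 ,  0.1521, -0.5986],
       [-0.1523,  0.0099,  0.9883, -1.032 ],
       [ 0.    ,  0.    ,  0.    ,  1.    ]])}
{'time_s': 0.1, 'q': array([-81.6642,  21.8374,  74.3792,  -0.0008,  83.8592, -12.3339]), 'qvel': array([ 0.0791, -0.071 , -0.1843,  0.1064,  0.065 , -0.1204]), 'joint_efforts': array([  0.0046, -44.9223, -23.1657,  -0.0001,   0.0037,   0.    ]), 'position': array([ 0.1941, -0.5144,  0.2528]), 'tool_rot': array([[ 0.353 , -0.9356, -0.0002],
       [-0.9356, -0.353 ,  0.0013],
       [-0.0013, -0.0003, -1.    ]]), 'ft_force': array([-0.1132, -0.1271, -0.2752]), 'wrist_torque': array([ 0.0541, -0.0246,  0.0096]), 'grip_width': 0.08519779372394597} 0.022
```

View pics/scene0.png

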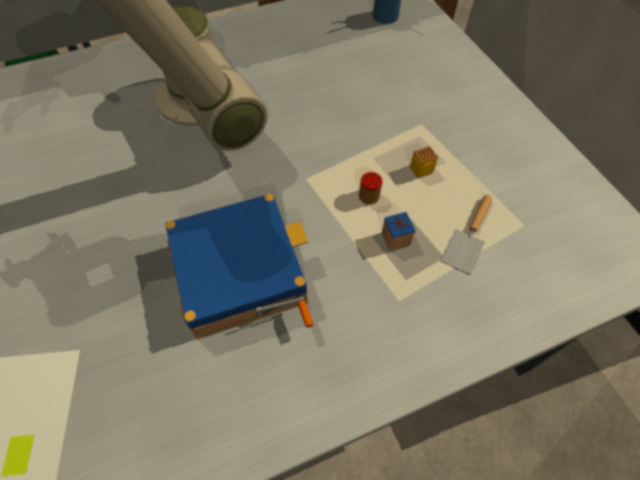

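View pics/top0.png

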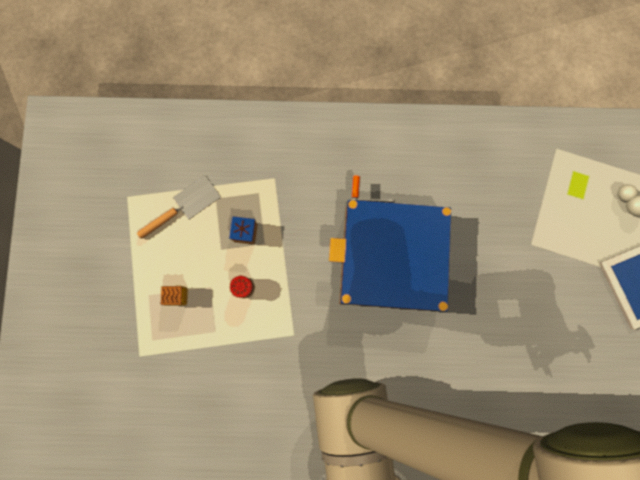

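The pictures show the lid shut, with tab at top-view (338,250), pin at (356,186) and corner dots at (353,204), (447,212), (346,299), (443,307). The red stamp is at top (241,286) and scene (371,180). I'll triangulate these next.

```bash
cat > h.py <<'E'
import numpy as np,cv2
from rig import env
np.set_printoptions(precision=4,suppress=True)
CAL={n:env.get_calibration(n) for n in("scene","top")}
def P(n):
    c=CAL[n];K=np.array([[c['fx'],0,c['cx']],[0,c['fy'],c['cy']],[0,0,1]])
    return K@np.diag([1,-1,-1])@c['view'][:3]
def tri(ps,pt):
    X=cv2.triangulatePoints(P('scene'),P('top'),np.float64(ps).reshape(2,1),np.float64(pt).reshape(2,1))[:,0]
    return X[:3]/X[3]
def proj(n,X):
    v=P(n)@np.append(X,1);return v[:2]/v[2]
def ray(n,p,z):  # point on pixel ray at height z
    M=P(n);A=np.c_[M[:,:2],-np.array([p[0],p[1],1.])]
    return np.append(np.linalg.solve(A,-(M[:,2]*z+M[:,3]))[:2],z)
def blob(img,seed,r,lo,hi):
    h=cv2.cvtColor(img,cv2.COLOR_BGR2HSV);m=cv2.inRange(h,np.array(lo),np.array(hi))
    w=np.zeros_like(m);cv2.circle(w,tuple(int(a) for a in seed),r,255,-1);M=cv2.moments(m&w,True)
    return np.array([M['m10'],M['m01']])/max(M['m00'],1),M['m00']
E
python3 - <<'E'
from h import *
S,T=cv2.imread('pics/scene0.png'),cv2.imread('pics/top0.png')
OR=((8,120,110),(28,255,255)); RD=((0,170,70),(7,255,255)); 
L={'d+x+y':((300,281),(353,204),9,OR),'d+x-y':((190,316),(447,212),9,OR),'d-x+y':((268,198),(346,299),9,OR),'d-x-y':((170,224),(443,307),9,OR),
'tab':((297,234),(338,250),17,OR),'pin':((307,313),(356,186),15,((2,150,110),(12,255,255)))}
for k,(s,t,r,c) in L.items():
    a,na=blob(S,s,r,*c);b,nb=blob(T,t,r,*c);X=tri(a,b);print(k,a,na,b,nb,X,proj('top',X)-b)
# red: top ellipse
for im,n,s in((S,'scene',(371,180)),(T,'top',(241,286))):
    h=cv2.cvtColor(im,cv2.COLOR_BGR2HSV);print(n,blob(im,s,17,(0,190,100),(8,255,255)),blob(im,s,17,(0,190,150),(8,255,255)))
cv2.imwrite('pics/c0.png',np.hstack([cv2.resize(S[150:210,341:401],None,fx=6,fy=6),cv2.resize(T[256:316,211:271],None,fx=6,fy=6)]))
E
```

```text
d+x+y [299.6377 280.8696] 69.0 [352.6143 202.1571] 70.0 [0.6596 0.0324 0.0912] [0.4432 0.1489]
d+x-y [189.2024 315.6429] 84.0 [446.4906 210.9245] 53.0 [ 0.6456 -0.1672  0.0874] [0.4028 0.0767]
d-x+y [268.625  196.7292] 48.0 [345.9153 298.6271] 59.0 [0.4573 0.0445 0.0866] [0.4055 0.1225]
d-x-y [169.9804 224.1765] 51.0 [442.9062 305.9688] 64.0 [ 0.4459 -0.1551  0.0876] [0.288  0.0497]
tab [296.1192 233.5718] 369.0 [336.9508 249.6269] 386.0 [0.559  0.0642 0.0833] [0.3269 0.1101]
pin [305.1754 312.8596] 57.0 [355.7692 186.5495] 91.0 [0.7042 0.0232 0.0509] [0.1569 0.0538]
scene (array([371.2773, 180.5586]), 256.0) (array([373.963 , 180.3704]), 27.0)
top (array([240.8408, 286.2961]), 358.0) (array([240.0978, 286.2464]), 276.0)
```

View pics/c0.png

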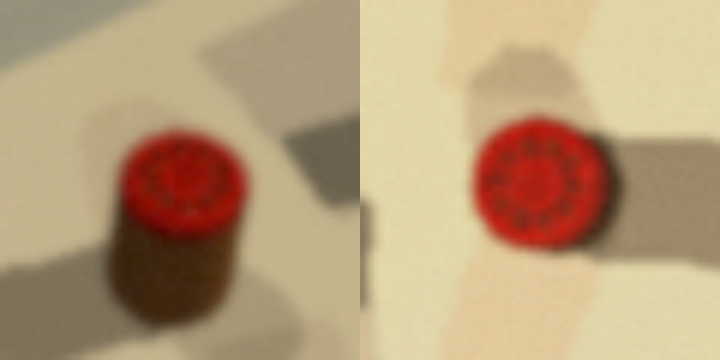

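Emit:
arm_command:
  steps:
    - {"delta_pos": [20,40,0],"dr": [0,0,3.65]}
    - {"delta_pos": [20,40,0],"dr": [0,0,3.65]}
    - {"delta_pos": [20,40,0],"dr": [0,0,3.65]}
    - {"delta_pos": [20,40,0],"dr": [0,0,3.65]}
    - {"delta_pos": [20,40,0],"dr": [0,0,3.65]}
    - {"delta_pos": [20,40,0],"dr": [0,0,3.65]}
    - {"delta_pos": [20,40,0],"dr": [0,0,3.65]}
    - {"delta_pos": [20,40,0],"dr": [0,0,3.65]}
    - {"delta_pos": [20,40,0],"dr": [0,0,3.65]}
    - {"delta_pos": [20,40,0],"dr": [0,0,3.65]}
    - {"delta_pos": [20,40,0],"dr": [0,0,3.65]}
    - {"delta_pos": [20,40,0],"dr": [0,0,3.65]}
    - {"delta_pos": [20,40,0],"dr": [0,0,3.65]}
    - {"delta_pos": [20,40,0],"dr": [0,0,3.65]}
    - {"delta_pos": [20,40,0],"dr": [0,0,3.65]}
    - {"delta_pos": [20,40,0],"dr": [0,0,3.65]}
    - {"delta_pos": [20,40,0],"dr": [0,0,3.65]}
    - {"delta_pos": [20,40,0],"dr": [0,0,3.65]}
  grip: 0

```text
time_s: 1.9
position: [0.5545, 0.2073, 0.2529]
tool_rot: [[0.998, -0.06, -0.001], [-0.06, -0.998, -0.0], [-0.001, 0.0, -1.0]]
ft_force: [0.5, -0.5, 1.0]
grip_width: -0.0001
```

Emit:
arm_command:
  steps:
    - {"delta_pos": [0,0,-10],"dr": [-7.84,0.49,0]}
    - {"delta_pos": [0,0,-15],"dr": [-7.84,0.49,0]}
    - {"delta_pos": [0,0,-15],"dr": [-7.84,0.49,0]}
    - {"delta_pos": [0,0,-15],"dr": [-7.84,0.49,0]}
    - {"delta_pos": [0,0,-15],"dr": [-7.84,0.49,0]}
    - {"delta_pos": [0,0,-15],"dr": [-7.84,0.49,0]}
    - {"delta_pos": [0,0,-15],"dr": [-7.84,0.49,0]}
    - {"delta_pos": [0,0,0],"dr": [0,0,0]}
    - {"delta_pos": [0,0,0],"dr": [0,0,0]}

```text
time_s: 2.8
position: [0.5543, 0.2057, 0.153]
tool_rot: [[0.998, -0.036, -0.051], [-0.063, -0.575, -0.816], [-0.0, 0.817, -0.576]]
ft_force: [0.3, 0.1, 0.8]
grip_width: 0.0001
```

Run:
```python
from h import *
s=env.observe();print(s['time_s'],s['position'],s['tool_rot'],s['q'],s['ft_force'])
print('red top',tri((371.6,180),(241,286.3)),'red ray',ray('top',(241,286.3),.06))
```

```text
2.8 [0.5543 0.2057 0.153 ] [[ 0.998  -0.036  -0.0513]
 [-0.0627 -0.5749 -0.8158]
 [-0.0002  0.8174 -0.576 ]] [ 25.3076  45.9646  63.6405 -46.6621 100.3083  33.039 ] [0.299  0.0844 0.758 ]
red top [0.4803 0.2665 0.059 ] red ray [0.4801 0.266  0.06  ]
```

Emit:
arm_command:
  steps:
    - {"delta_pos": [3,-35,0],"dr": [0,0,0]}
    - {"delta_pos": [3,-35,0],"dr": [0,0,0]}
    - {"delta_pos": [0,0,-32],"dr": [0,0,0]}
    - {"delta_pos": [0,0,-32],"dr": [0,0,0]}
    - {"delta_pos": [0,0,-33],"dr": [0,0,0]}
    - {"delta_pos": [0,-17,0],"dr": [0,0,0]}
    - {"delta_pos": [0,-17,0],"dr": [0,0,0]}
    - {"delta_pos": [0,-17,0],"dr": [0,0,0]}
    - {"delta_pos": [0,0,0],"dr": [0,0,0]}
    - {"delta_pos": [0,0,4],"dr": [0,0,0]}
    - {"delta_pos": [0,0,4],"dr": [0,0,0]}
    - {"delta_pos": [0,0,4],"dr": [0,0,0]}
    - {"delta_pos": [0,0,4],"dr": [0,0,0]}
    - {"delta_pos": [0,0,0],"dr": [0,0,0]}

```text
time_s: 4.2
position: [0.5602, 0.0849, 0.0726]
tool_rot: [[0.998, -0.037, -0.05], [-0.062, -0.573, -0.817], [0.001, 0.819, -0.574]]
ft_force: [-0.2, 2.5, -1.0]
grip_width: -0.0001
```

Run:
```python
from h import *
s=env.observe();print(s['time_s'],s['position'],s['q'],s['ft_force'])
S=env.get_image('scene');T=env.get_image('top')
cv2.imwrite('pics/a1.png',np.hstack([cv2.resize(S[140:340,150:350],(400,400)),cv2.resize(T[150:350,250:450],(400,400))]))
```

```text
4.2 [0.5602 0.0849 0.0726] [ 15.2126  47.4936  77.3946 -51.2863  83.5321  38.6619] [-0.1878  2.4637 -1.0107]
```

View pics/a1.png

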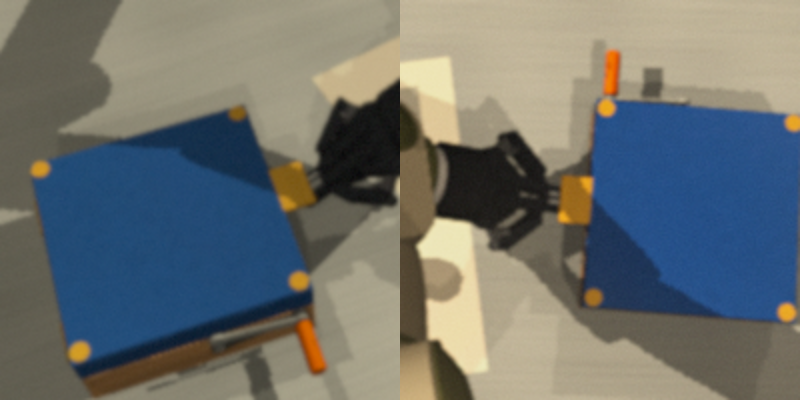

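The fingers are under the tab and touching it (2.5 N). Next I'll work out the arc about the hinge.

Run:
```python
import numpy as np
R,p0=257.3,5.04
a=np.radians(p0+3*np.arange(21));f=R*np.cos(a);h=R*np.sin(a)
for i in range(20):
    d=f[i+1]-f[i];print([round(.0625*d,1),round(.998*d,1),round(h[i+1]-h[i],1)],end=' ')
```

```text
[np.float64(-0.1), np.float64(-1.5), np.float64(13.4)] [np.float64(-0.1), np.float64(-2.2), np.float64(13.3)] [np.float64(-0.2), np.float64(-2.9), np.float64(13.1)] [np.float64(-0.2), np.float64(-3.6), np.float64(13.0)] [np.float64(-0.3), np.float64(-4.3), np.float64(12.8)] [np.float64(-0.3), np.float64(-4.9), np.float64(12.5)] [np.float64(-0.3), np.float64(-5.6), np.float64(12.3)] [np.float64(-0.4), np.float64(-6.2), np.float64(11.9)] [np.float64(-0.4), np.float64(-6.8), np.float64(11.6)] [np.float64(-0.5), np.float64(-7.4), np.float64(11.2)] [np.float64(-0.5), np.float64(-8.0), np.float64(10.8)] [np.float64(-0.5), np.float64(-8.6), np.float64(10.4)] [np.float64(-0.6), np.float64(-9.1), np.float64(9.9)] [np.float64(-0.6), np.float64(-9.6), np.float64(9.4)] [np.float64(-0.6), np.float64(-10.1), np.float64(8.9)] [np.float64(-0.7), np.float64(-10.5), np.float64(8.4)] [np.float64(-0.7), np.float64(-11.0), np.float64(7.8)] [np.float64(-0.7), np.float64(-11.3), np.float64(7.2)] [np.float64(-0.7), np.float64(-11.7), np.float64(6.6)] [np.float64(-0.8), np.float64(-12.0), np.float64(6.0)]
```

Emit:
arm_command:
  steps:
    - {"delta_pos": [-0.1,-1.5,13.4],"dr": [3,-0.19,0]}
    - {"delta_pos": [-0.1,-2.2,13.3],"dr": [3,-0.19,0]}
    - {"delta_pos": [-0.2,-2.9,13.1],"dr": [3,-0.19,0]}
    - {"delta_pos": [-0.2,-3.6,13.0],"dr": [3,-0.19,0]}
    - {"delta_pos": [-0.3,-4.3,12.8],"dr": [3,-0.19,0]}
    - {"delta_pos": [-0.3,-4.9,12.5],"dr": [3,-0.19,0]}
    - {"delta_pos": [-0.3,-5.6,12.3],"dr": [3,-0.19,0]}
    - {"delta_pos": [-0.4,-6.2,11.9],"dr": [3,-0.19,0]}
    - {"delta_pos": [-0.4,-6.8,11.6],"dr": [3,-0.19,0]}
    - {"delta_pos": [-0.5,-7.4,11.2],"dr": [3,-0.19,0]}
    - {"delta_pos": [-0.5,-8.0,10.8],"dr": [3,-0.19,0]}
    - {"delta_pos": [-0.5,-8.6,10.4],"dr": [3,-0.19,0]}
    - {"delta_pos": [-0.6,-9.1,9.9],"dr": [3,-0.19,0]}
    - {"delta_pos": [-0.6,-9.6,9.4],"dr": [3,-0.19,0]}
    - {"delta_pos": [-0.6,-10.1,8.9],"dr": [3,-0.19,0]}
    - {"delta_pos": [-0.7,-10.5,8.4],"dr": [3,-0.19,0]}
    - {"delta_pos": [-0.7,-11.0,7.8],"dr": [3,-0.19,0]}
    - {"delta_pos": [-0.7,-11.3,7.2],"dr": [3,-0.19,0]}
    - {"delta_pos": [-0.7,-11.7,6.6],"dr": [3,-0.19,0]}
    - {"delta_pos": [0,0,0],"dr": [0,0,0]}

```text
time_s: 6.3
position: [0.5517, -0.0526, 0.2774]
tool_rot: [[0.998, -0.066, 0.004], [-0.066, -0.997, 0.037], [0.001, -0.037, -0.999]]
ft_force: [0.3, -0.2, -0.5]
grip_width: 0.0001
```

Run:
```python
from h import *
s=env.observe();print(s['time_s'],s['position'],s['q'],s['ft_force'])
S=env.get_image('scene');T=env.get_image('top')
cv2.imwrite('pics/a2.png',np.hstack([cv2.resize(S[120:340,130:350],(400,400)),cv2.resize(T[130:350,250:470],(400,400))]))
```

```text
6.3 [ 0.5517 -0.0526  0.2774] [-18.585   21.3424  71.0608   2.0557  88.0594 -14.8616] [ 0.3389 -0.2172 -0.5013]
```

View pics/a2.png

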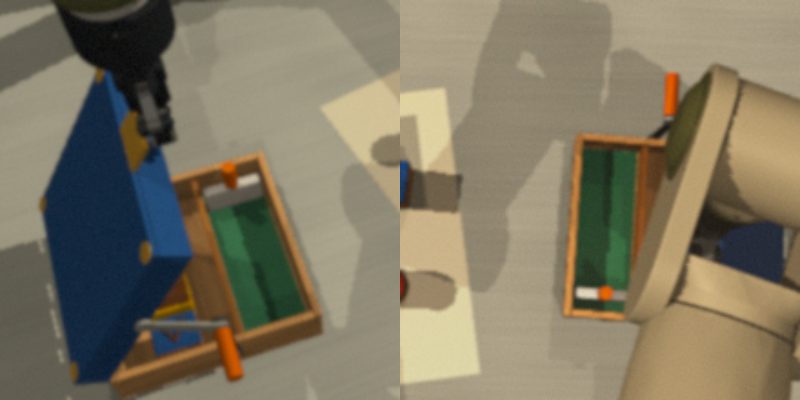

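Emit:
arm_command:
  steps:
    - {"delta_pos": [-0.8,-12.0,6.0],"dr": [3,-0.19,0]}
    - {"delta_pos": [-0.8,-12.3,5.3],"dr": [3,-0.19,0]}
    - {"delta_pos": [0,0,0],"dr": [0,0,0]}
    - {"delta_pos": [0,10,0],"dr": [0,0,0]}
    - {"delta_pos": [0,30,0],"dr": [0,0,0]}
    - {"delta_pos": [0,40,0],"dr": [-4,0,0]}
    - {"delta_pos": [0,40,0],"dr": [-4,0,0]}
    - {"delta_pos": [0,40,0],"dr": [0,0,0]}
    - {"delta_pos": [0,0,0],"dr": [0,0,0]}

```text
time_s: 7.3
position: [0.5489, 0.091, 0.288]
tool_rot: [[0.998, -0.056, 0.01], [-0.056, -0.998, 0.002], [0.01, -0.002, -1.0]]
ft_force: [-0.3, -0.4, 0.1]
grip_width: -0.0
```

Run:
```python
from h import *
s=env.observe();print(s['time_s'],s['position'],s['tool_rot'],s['q'],s['ft_force'])
S=env.get_image('scene');T=env.get_image('top')
c=((2,160,110),(12,255,255))
a=blob(S,(256,312),22,*c);b=blob(T,(399,182),22,*c);print(a,b,tri(a[0],b[0]))
cv2.imwrite('pics/a3.png',np.hstack([cv2.resize(S[120:340,130:350],(400,400)),cv2.resize(T[130:350,250:470],(400,400))]))
```

```text
7.3 [0.5489 0.091  0.288 ] [[ 0.9984 -0.0556  0.0099]
 [-0.0556 -0.9985  0.0017]
 [ 0.0098 -0.0023 -0.9999]] [-2.8353 20.9654 69.8749  0.1274 88.5961  0.3485] [-0.2537 -0.3862  0.143 ]
(array([245.08, 317.72]), 25.0) (array([407.9632, 183.1691]), 136.0) [ 0.6977 -0.0802  0.1134]
```

View pics/a3.png

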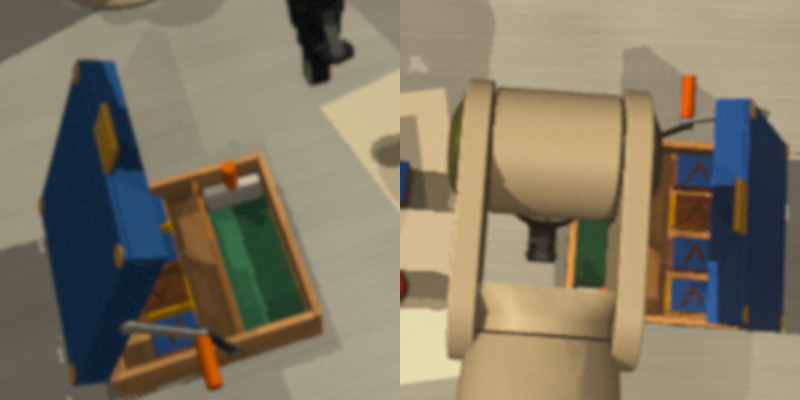

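Emit:
arm_command:
  steps:
    - {"delta_pos": [26,-7.5,-14.5],"dr": [-8.31,0.52,0]}
    - {"delta_pos": [26,-7.5,-14.5],"dr": [-8.31,0.52,0]}
    - {"delta_pos": [26,-7.5,-14.5],"dr": [-8.31,0.52,0]}
    - {"delta_pos": [26,-7.5,-14.5],"dr": [-8.31,0.52,0]}
    - {"delta_pos": [26,-7.5,-14.5],"dr": [-8.31,0.52,0]}
    - {"delta_pos": [26,-7.5,-14.5],"dr": [-8.31,0.52,0]}
    - {"delta_pos": [0,0,0],"dr": [0,0,0]}
    - {"delta_pos": [0,0,0],"dr": [0,0,0]}

```text
time_s: 8.2
position: [0.7061, 0.0394, 0.1999]
tool_rot: [[0.998, -0.04, -0.04], [-0.056, -0.645, -0.762], [0.005, 0.763, -0.646]]
ft_force: [0.6, 0.1, 0.4]
grip_width: 0.0001
```

Run:
```python
from h import *
s=env.observe();print(s['time_s'],s['position'],s['tool_rot'],s['q'],s['ft_force'])
S=env.get_image('scene');T=env.get_image('top')
c=((2,140,80),(13,255,255))
for n,I,p in(('s',S,(244,318)),('t',T,(408,183))):print(n,blob(I,p,20,*c))
cv2.imwrite('pics/a4.png',np.hstack([cv2.resize(S[220:340,180:300],(400,400)),cv2.resize(T[130:250,330:450],(400,400))]))
```

```text
8.2 [0.7061 0.0394 0.1999] [[ 0.9984 -0.0399 -0.0398]
 [-0.0561 -0.6447 -0.7624]
 [ 0.0048  0.7634 -0.6459]] [  7.9835  48.1195  47.4738 -48.7647  94.6819  11.742 ] [0.6156 0.0504 0.3589]
s (array([243.9144, 319.3658]), 257.0)
t (array([408.1184, 183.5395]), 152.0)
```

View pics/a4.png

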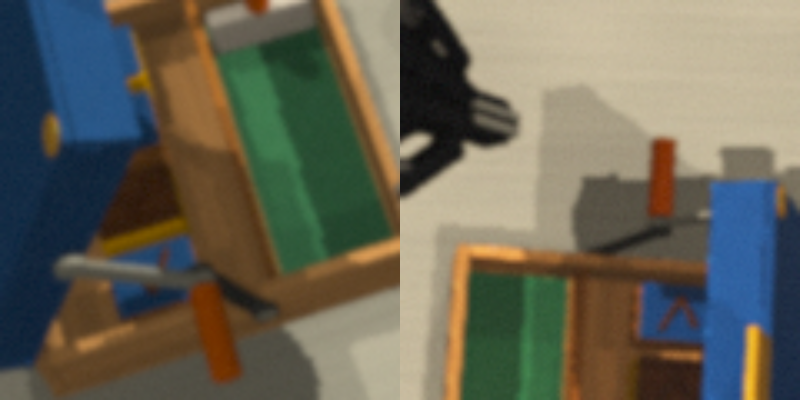

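Emit:
arm_command:
  steps:
    - {"delta_pos": [0,-21,-16],"dr": [0,0,0]}
    - {"delta_pos": [0,-21,-16],"dr": [0,0,0]}
    - {"delta_pos": [0,-21,-16],"dr": [0,0,0]}
    - {"delta_pos": [0,0,0],"dr": [0,0,0]}

```text
time_s: 8.7
position: [0.7051, -0.0262, 0.1539]
tool_rot: [[0.998, -0.043, -0.041], [-0.059, -0.645, -0.762], [0.007, 0.763, -0.646]]
ft_force: [-0.1, -0.5, 0.4]
grip_width: -0.0
```

Run:
```python
from h import *
s=env.observe();R=s['tool_rot'];tip=s['position']+.022*R[:,2];print(s['time_s'],s['position'],tip,s['ft_force'])
X=tri((243.9,319.4),(408.3,183.5));print('pin',X)
h=np.array([.545,-.171,.05]);x=np.array([-.0625,-.998,0]);y=np.array([.998,-.0625,0])
def hf(p):d=p-h;return -(d@x),d@y,d[2]
print('pin f,y,h',hf(X),'tip',hf(tip))
# case pivot dark link end on plane case y~115: scene (261,311.5)->cropped; grey link end
for n,p in(('casepiv',(180+268*.3,220+305*.3)),('lidpiv',(180+65*.3,220+268*.3)),('knee',(180+203*.3,220+278*.3))):
    # intersect ray with plane (p-h).y=c
    M=P('scene');
    C=-np.linalg.solve(M[:,:3],M[:,3]);d=np.linalg.solve(M[:,:3],np.array([*p,1.]))
    c=.118;t=((h-C)@y+c)/(d@y);print(n,hf(C+t*d))
```

```text
8.7 [ 0.7051 -0.0262  0.1539] [ 0.7042 -0.0429  0.1397] [-0.0878 -0.4778  0.4289]
pin [ 0.698  -0.0823  0.109 ]
pin f,y,h (np.float64(0.09808796233727826), np.float64(0.14717059828108375), np.float64(0.05897978330915689)) tip (np.float64(0.13775136204842361), np.float64(0.15083220432240863), np.float64(0.08972305213266206))
casepiv (np.float64(0.1272394437761497), np.float64(0.11800000000000002), np.float64(0.002695864318131111))
lidpiv (np.float64(0.04142848874108543), np.float64(0.11800000000000005), np.float64(0.11655207108931846))
knee (np.float64(0.09963442978679438), np.float64(0.11800000000000008), np.float64(0.06038549809272746))
```

Emit:
arm_command:
  steps:
    - {"delta_pos": [-0.6,-9.5,-7.3],"dr": [0,0,0]}
    - {"delta_pos": [-0.6,-9.5,-7.3],"dr": [0,0,0]}
    - {"delta_pos": [-0.6,-9.5,-7.3],"dr": [0,0,0]}
    - {"delta_pos": [-0.15,-2.4,-1.8],"dr": [0,0,0]}
    - {"delta_pos": [-0.15,-2.4,-1.8],"dr": [0,0,0]}
    - {"delta_pos": [-0.15,-2.4,-1.8],"dr": [0,0,0]}
    - {"delta_pos": [-0.15,-2.4,-1.8],"dr": [0,0,0]}
    - {"delta_pos": [-0.15,-2.4,-1.8],"dr": [0,0,0]}
    - {"delta_pos": [-0.15,-2.4,-1.8],"dr": [0,0,0]}

```text
time_s: 9.6
position: [0.7036, -0.0661, 0.1204]
tool_rot: [[0.998, -0.041, -0.038], [-0.055, -0.644, -0.763], [0.007, 0.764, -0.645]]
ft_force: [0.1, 1.0, 2.8]
grip_width: 0.0003
```

Emit:
arm_command:
  steps:
    - {"delta_pos": [-0.15,-2.4,-1.8],"dr": [0,0,0]}
    - {"delta_pos": [-0.15,-2.4,-1.8],"dr": [0,0,0]}

```text
time_s: 9.8
position: [0.7031, -0.0711, 0.1164]
tool_rot: [[0.998, -0.041, -0.039], [-0.056, -0.644, -0.763], [0.006, 0.764, -0.646]]
ft_force: [0.6, 0.3, 0.7]
grip_width: -0.0001
```

Emit:
arm_command:
  steps:
    - {"delta_pos": [-0.15,-2.4,-1.8],"dr": [0,0,0]}
    - {"delta_pos": [-0.15,-2.4,-1.8],"dr": [0,0,0]}

```text
time_s: 10.0
position: [0.7028, -0.0759, 0.113]
tool_rot: [[0.998, -0.041, -0.038], [-0.056, -0.644, -0.763], [0.006, 0.764, -0.645]]
ft_force: [-0.2, 0.1, 1.0]
grip_width: 0.0
```

Emit:
arm_command:
  steps:
    - {"delta_pos": [-0.1,-1.6,-1.2],"dr": [0,0,0]}
    - {"delta_pos": [-0.1,-1.6,-1.2],"dr": [0,0,0]}

```text
time_s: 10.2
position: [0.7028, -0.0777, 0.1118]
tool_rot: [[0.998, -0.042, -0.037], [-0.055, -0.645, -0.763], [0.008, 0.763, -0.646]]
ft_force: [-3.6, 17.1, 12.5]
grip_width: -0.0
```

Emit:
arm_command:
  steps:
    - {"delta_pos": [-0.1,-1.6,-1.2],"dr": [0,0,0]}

```text
time_s: 10.3
position: [0.7028, -0.078, 0.1116]
tool_rot: [[0.998, -0.042, -0.035], [-0.054, -0.645, -0.762], [0.009, 0.763, -0.646]]
ft_force: [-6.1, 25.3, 18.2]
grip_width: -0.0
```

Run:
```python
from h import *
s=env.observe();R=s['tool_rot'];tip=s['position']+.022*R[:,2];print(s['time_s'],s['position'],tip,s['ft_force'])
S=env.get_image('scene');T=env.get_image('top')
cv2.imwrite('pics/a5.png',np.hstack([cv2.resize(S[220:340,180:300],(400,400)),cv2.resize(T[130:250,330:450],(400,400))]))
```

```text
10.3 [ 0.7028 -0.078   0.1116] [ 0.7021 -0.0947  0.0973] [-6.0579 25.3346 18.2086]
```

View pics/a5.png

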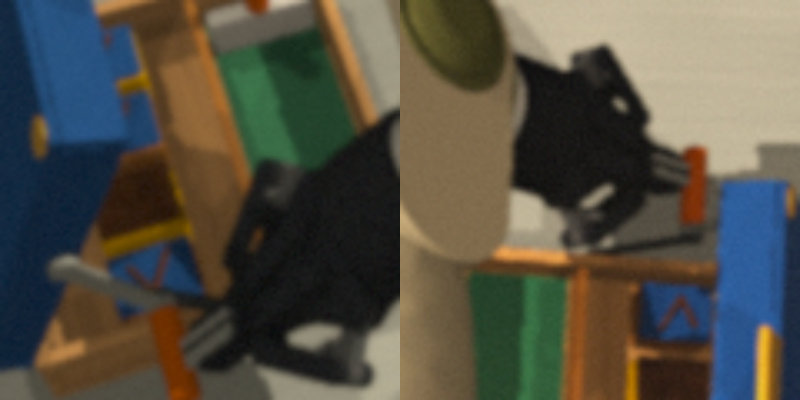

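Pin at its stop (30 N at the fingers, knee clearly past straight). Backing off and going above the red stamp.

Emit:
arm_command:
  steps:
    - {"delta_pos": [1,15.5,12],"dr": [0,0,0]}
    - {"delta_pos": [1,23,18],"dr": [0,0,0]}
    - {"delta_pos": [1,31,24],"dr": [0,0,0]}

```text
time_s: 10.7
position: [0.7051, -0.0112, 0.163]
tool_rot: [[0.998, -0.04, -0.041], [-0.057, -0.644, -0.763], [0.004, 0.764, -0.645]]
ft_force: [-0.1, 0.3, 0.9]
grip_width: 0.0
```

Emit:
arm_command:
  steps:
    - {"delta_pos": [-25,31,0],"dr": [6.24,-0.39,0]}
    - {"delta_pos": [-25,31,0],"dr": [6.24,-0.39,0]}
    - {"delta_pos": [-25,31,0],"dr": [6.24,-0.39,0]}
    - {"delta_pos": [-25,31,0],"dr": [6.24,-0.39,0]}
    - {"delta_pos": [-25,31,0],"dr": [6.24,-0.39,0]}
    - {"delta_pos": [-25,31,0],"dr": [6.24,-0.39,0]}
    - {"delta_pos": [-25,31,0],"dr": [6.24,-0.39,0]}
    - {"delta_pos": [-25,31,0],"dr": [6.24,-0.39,0]}
    - {"delta_pos": [-25,31,0],"dr": [0,0,0]}
    - {"delta_pos": [0,0,0],"dr": [0,0,0]}
    - {"delta_pos": [0,0,0],"dr": [0,0,0]}
  grip: 1

```text
time_s: 11.8
position: [0.4805, 0.2683, 0.1638]
tool_rot: [[0.998, -0.062, 0.01], [-0.062, -0.998, 0.003], [0.01, -0.004, -1.0]]
ft_force: [0.9, -0.5, 0.4]
grip_width: 0.0855
```

Run:
```python
from h import *
s=env.observe();print(s['time_s'],s['position'],s['tool_rot'],s['ft_force'],s['grip_width'])
S=env.get_image('scene');T=env.get_image('top')
c=((2,140,80),(13,255,255))
a=blob(S,(232,326),16,*c);b=blob(T,(419,184),16,*c);X=tri(a[0],b[0]);print(a,b,X)
h=np.array([.545,-.171,.05]);x=np.array([-.0625,-.998,0]);d=X-h;print('pin f,h,dist',-d@x,d[2],np.hypot(d@x,d[2]))
cv2.imwrite('pics/a6.png',np.hstack([cv2.resize(S[120:340,180:400],(400,400)),cv2.resize(T[130:350,180:450],(490,400))]))
```

```text
11.8 [0.4805 0.2683 0.1638] [[ 0.998  -0.0616  0.0101]
 [-0.0617 -0.9981  0.0029]
 [ 0.0099 -0.0036 -0.9999]] [ 0.8606 -0.5229  0.3729] 0.08550839077362049
(array([232.36  , 325.4255]), 275.0) (array([417.3758, 184.4966]), 149.0) [ 0.698  -0.103   0.1023]
pin f,h,dist 0.07739358658080334 0.05233763583972406 0.09342909273417928
```

View pics/a6.png

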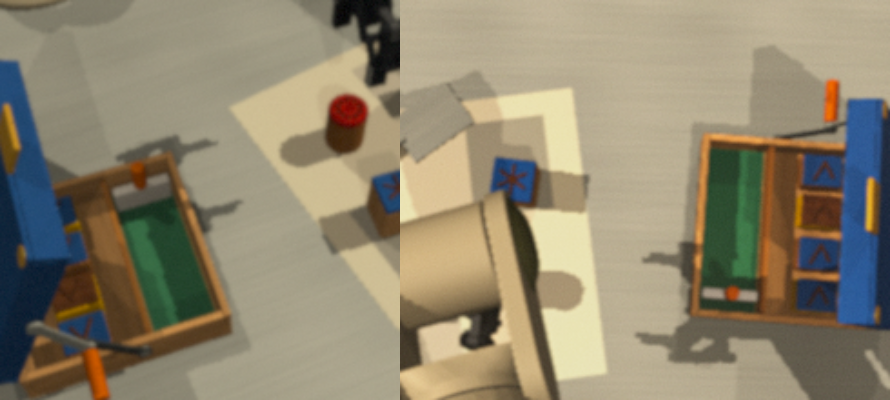

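Emit:
arm_command:
  steps:
    - {"delta_pos": [0,-2,-30],"dr": [0,0.57,0]}
    - {"delta_pos": [0,0,-30],"dr": [0,0,0]}
    - {"delta_pos": [0,0,-25],"dr": [0,0,0]}
    - {"delta_pos": [0,0,-20],"dr": [0,0,0]}
    - {"delta_pos": [0,0,-18],"dr": [0,0,0]}
    - {"delta_pos": [0,0,0],"dr": [0,0,0]}

```text
time_s: 12.5
position: [0.4803, 0.2649, 0.0384]
tool_rot: [[0.998, -0.064, -0.004], [-0.064, -0.998, 0.002], [-0.005, -0.001, -1.0]]
ft_force: [0.4, -0.1, -0.3]
grip_width: 0.0855
```

Emit:
arm_command:
  steps:
    - {"delta_pos": [0,0,0],"dr": [0,0,0]}
    - {"delta_pos": [0,0,0],"dr": [0,0,0]}
    - {"delta_pos": [0,0,0],"dr": [0,0,0]}
    - {"delta_pos": [0,0,0],"dr": [0,0,0]}
    - {"delta_pos": [0,0,0],"dr": [0,0,0]}
    - {"delta_pos": [0,0,0],"dr": [0,0,0]}
  grip: 0
  squeeze: 30

```text
time_s: 13.1
position: [0.4812, 0.2661, 0.0417]
tool_rot: [[0.998, -0.063, 0.002], [-0.063, -0.998, 0.004], [0.002, -0.004, -1.0]]
ft_force: [0.2, -1.6, 6.3]
grip_width: 0.0477
```

Emit:
arm_command:
  steps:
    - {"delta_pos": [0,0,10],"dr": [0,0,0]}
    - {"delta_pos": [0,0,25],"dr": [0,0,0]}
    - {"delta_pos": [0,0,35],"dr": [0,0,0]}
    - {"delta_pos": [0,0,35],"dr": [0,0,0]}
    - {"delta_pos": [0,0,20],"dr": [0,0,0]}
    - {"delta_pos": [13,-33,0],"dr": [0,0,0]}
    - {"delta_pos": [17,-38,0],"dr": [0,0,0]}
    - {"delta_pos": [17,-38,0],"dr": [0,0,0]}
    - {"delta_pos": [17,-38,0],"dr": [0,0,0]}
    - {"delta_pos": [17,-38,0],"dr": [0,0,0]}
    - {"delta_pos": [17,-38,0],"dr": [0,0,0]}
    - {"delta_pos": [16,-38,0],"dr": [0,0,0]}
    - {"delta_pos": [0,-4,0],"dr": [0,0,0]}
    - {"delta_pos": [0,0,0],"dr": [0,0,0]}

```text
time_s: 14.5
position: [0.5943, 0.0003, 0.1658]
tool_rot: [[0.998, -0.065, -0.001], [-0.065, -0.998, 0.003], [-0.001, -0.003, -1.0]]
ft_force: [0.3, 1.3, -1.2]
grip_width: 0.0477
```

Run:
```python
from h import *
s=env.observe();print(s['time_s'],s['position'],s['tool_rot'],s['ft_force'],s['grip_width'])
S=env.get_image('scene');T=env.get_image('top')
# overlay predicted bay rectangle at rim height/floor
O=np.array([.552,-.0615,0]);x=np.array([-.0625,-.998,0]);y=np.array([.998,-.0625,0])
for I,n in((S,'scene'),(T,'top')):
    for z,c in((.006,(255,255,255)),(.05,(0,255,255))):
        q=np.array([proj(n,O+a*x+b*y+[0,0,z]) for a,b in((-.028,-.102),(-.028,.102),(-.102,.102),(-.102,-.102))])
        cv2.polylines(I,[np.int32(np.round(q))],True,c,1)
cv2.imwrite('pics/a7.png',np.hstack([cv2.resize(S[150:330,180:360],(400,400)),cv2.resize(T[150:330,310:490],(400,400))]))
```

```text
14.5 [0.5943 0.0003 0.1658] [[ 0.9979 -0.0648 -0.0008]
 [-0.0648 -0.9979  0.0035]
 [-0.0011 -0.0034 -1.    ]] [ 0.2836  1.2717 -1.1975] 0.04773023746337208
```

View pics/a7.png

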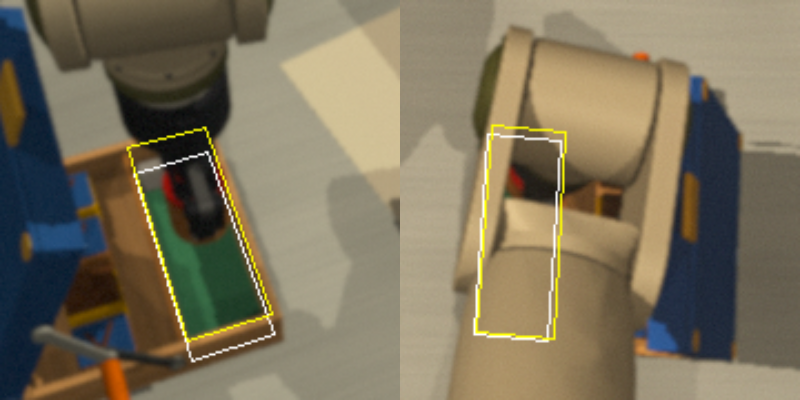

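Emit:
arm_command:
  steps:
    - {"delta_pos": [2,1,-25],"dr": [0,0,0]}
    - {"delta_pos": [0,0,-30],"dr": [0,0,0]}
    - {"delta_pos": [0,0,-25],"dr": [0,0,0]}
    - {"delta_pos": [0,0,-20],"dr": [0,0,0]}
    - {"delta_pos": [0,0,-10],"dr": [0,0,0]}
    - {"delta_pos": [0,0,0],"dr": [0,0,0]}
    - {"delta_pos": [0,0,0],"dr": [0,0,0]}

```text
time_s: 15.3
position: [0.5969, 0.0025, 0.0566]
tool_rot: [[0.998, -0.062, 0.001], [-0.062, -0.998, 0.003], [0.001, -0.003, -1.0]]
ft_force: [-1.1, 0.1, -1.6]
grip_width: 0.0472
```

Emit:
arm_command:
  steps:
    - {"delta_pos": [0,0,-2],"dr": [0,0,0]}
    - {"delta_pos": [0,0,-2],"dr": [0,0,0]}
    - {"delta_pos": [0,0,0],"dr": [0,0,0]}

```text
time_s: 15.6
position: [0.5966, 0.002, 0.0518]
tool_rot: [[0.998, -0.063, -0.0], [-0.063, -0.998, 0.003], [-0.0, -0.003, -1.0]]
ft_force: [-0.7, 0.0, -0.5]
grip_width: 0.0479
```

Emit:
arm_command:
  steps:
    - {"delta_pos": [0,0,-1],"dr": [0,0,0]}
    - {"delta_pos": [0,0,-1],"dr": [0,0,0]}
    - {"delta_pos": [0,0,0],"dr": [0,0,0]}

```text
time_s: 15.9
position: [0.5965, 0.002, 0.0495]
tool_rot: [[0.998, -0.063, -0.0], [-0.063, -0.998, 0.003], [-0.001, -0.003, -1.0]]
ft_force: [0.2, 0.3, -1.3]
grip_width: 0.0474
```

Emit:
arm_command:
  steps:
    - {"delta_pos": [0,0,-0.7],"dr": [0,0,0]}
    - {"delta_pos": [0,0,-0.7],"dr": [0,0,0]}
    - {"delta_pos": [0,0,0],"dr": [0,0,0]}

```text
time_s: 16.2
position: [0.5965, 0.002, 0.0481]
tool_rot: [[0.998, -0.063, -0.001], [-0.063, -0.998, 0.003], [-0.001, -0.003, -1.0]]
ft_force: [0.3, 1.3, -1.3]
grip_width: 0.0476
```

Emit:
arm_command:
  steps:
    - {"delta_pos": [0,0,-0.5],"dr": [0,0,0]}
    - {"delta_pos": [0,0,-0.5],"dr": [0,0,0]}
    - {"delta_pos": [0,0,0],"dr": [0,0,0]}

```text
time_s: 16.5
position: [0.5966, 0.002, 0.0478]
tool_rot: [[0.998, -0.063, 0.0], [-0.063, -0.998, 0.003], [-0.0, -0.003, -1.0]]
ft_force: [-1.6, 0.4, 5.0]
grip_width: 0.0474
```

Emit:
arm_command:
  steps:
    - {"delta_pos": [0,0,0],"dr": [0,0,0]}
    - {"delta_pos": [0,0,0],"dr": [0,0,0]}
    - {"delta_pos": [0,0,0],"dr": [0,0,0]}
    - {"delta_pos": [0,0,0],"dr": [0,0,0]}
  grip: 0.72

```text
time_s: 16.9
position: [0.5966, 0.002, 0.0471]
tool_rot: [[0.998, -0.063, -0.0], [-0.063, -0.998, 0.003], [-0.001, -0.003, -1.0]]
ft_force: [-0.4, 0.7, -0.0]
grip_width: 0.0615
```

Emit:
arm_command:
  steps:
    - {"delta_pos": [0,0,8],"dr": [0,0,0]}
    - {"delta_pos": [0,0,20],"dr": [0,0,0]}
    - {"delta_pos": [0,0,35],"dr": [0,0,0]}
    - {"delta_pos": [0,0,40],"dr": [0,0,0]}
    - {"delta_pos": [0,0,30],"dr": [0,0,0]}

```text
time_s: 17.4
position: [0.5968, 0.002, 0.1833]
tool_rot: [[0.998, -0.063, 0.002], [-0.063, -0.998, 0.003], [0.002, -0.003, -1.0]]
ft_force: [0.1, -0.3, 0.2]
grip_width: 0.0615
```

Emit:
arm_command:
  steps:
    - {"delta_pos": [-40,2,0],"dr": [0,0,0]}
    - {"delta_pos": [-40,2,0],"dr": [0,0,0]}
    - {"delta_pos": [-40,2,0],"dr": [0,0,0]}
    - {"delta_pos": [-45,3,0],"dr": [0,0,0]}
    - {"delta_pos": [0,0,-30],"dr": [0,0,0]}
    - {"delta_pos": [0,0,0],"dr": [0,0,0]}
    - {"delta_pos": [0,0,0],"dr": [0,0,0]}
  grip: 0

```text
time_s: 18.1
position: [0.4322, 0.0108, 0.1509]
tool_rot: [[0.998, -0.063, 0.0], [-0.063, -0.998, 0.003], [-0.0, -0.003, -1.0]]
ft_force: [-0.1, -0.1, 0.6]
grip_width: -0.0001
```

Run:
```python
from h import *
s=env.observe();print(s['time_s'],s['position'],s['ft_force'],s['grip_width'])
S=env.get_image('scene');T=env.get_image('top')
O=np.array([.552,-.0615,0]);x=np.array([-.0625,-.998,0]);y=np.array([.998,-.0625,0])
Xp=O-.065*x-.091*y+[0,0,.064]
c=((2,140,80),(13,255,255))
a=blob(S,proj('scene',Xp),15,*c);b=blob(T,proj('top',Xp),15,*c);X=tri(a[0],b[0]);print(Xp,proj('scene',Xp),a,proj('top',Xp),b,X,'case y',(X-O)@y)
r=((0,190,70),(7,255,255));Xr=O-.065*x+.04*y+[0,0,.066]
a=blob(S,proj('scene',Xr),20,*r);print(proj('scene',Xr),a)
cv2.imwrite('pics/a8.png',np.hstack([cv2.resize(S[150:330,180:360],(400,400)),cv2.resize(T[150:330,310:490],(400,400))]))
```

```text
18.1 [0.4322 0.0108 0.1509] [-0.0922 -0.1102  0.5599] -0.00013041649074550733
[0.4652 0.0091 0.064 ] [255.1288 211.649 ] (array([256.0933, 217.    ]), 75.0) [362.4307 295.4911] (array([0., 0.]), 0.0) [0.7906 0.1734 0.7733] case y 0.2234408122480939
[272.9374 264.6249] (array([274.1356, 265.4156]), 450.0)
```

View pics/a8.png

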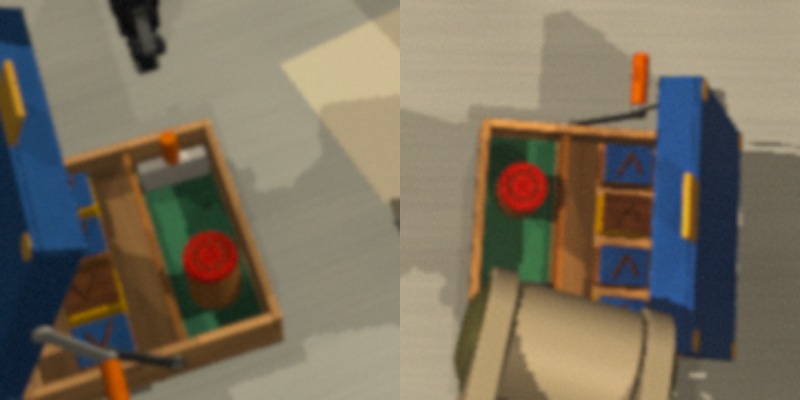

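Emit:
arm_command:
  steps:
    - {"delta_pos": [0,0,-30],"dr": [0,0,0]}
    - {"delta_pos": [0,0,-30],"dr": [0,0,0]}
    - {"delta_pos": [0,0,-11],"dr": [0,0,0]}
    - {"delta_pos": [0,0,0],"dr": [0,0,0]}
    - {"delta_pos": [5,-0.3,0],"dr": [0,0,0]}
    - {"delta_pos": [5,-0.3,0],"dr": [0,0,0]}
    - {"delta_pos": [5,-0.3,0],"dr": [0,0,0]}
    - {"delta_pos": [5,-0.3,0],"dr": [0,0,0]}
    - {"delta_pos": [5,-0.3,0],"dr": [0,0,0]}

```text
time_s: 19.1
position: [0.4569, 0.0095, 0.0795]
tool_rot: [[0.998, -0.063, -0.0], [-0.063, -0.998, 0.003], [-0.001, -0.003, -1.0]]
ft_force: [-1.9, -0.5, 1.3]
grip_width: 0.0003
```

Emit:
arm_command:
  steps:
    - {"delta_pos": [10,-0.6,0],"dr": [0,0,0]}
    - {"delta_pos": [10,-0.6,0],"dr": [0,0,0]}
    - {"delta_pos": [10,-0.6,0],"dr": [0,0,0]}
    - {"delta_pos": [10,-0.6,0],"dr": [0,0,0]}
    - {"delta_pos": [10,-0.6,0],"dr": [0,0,0]}
    - {"delta_pos": [10,-0.6,0],"dr": [0,0,0]}
    - {"delta_pos": [10,-0.6,0],"dr": [0,0,0]}

```text
time_s: 19.8
position: [0.5274, 0.0053, 0.0792]
tool_rot: [[0.998, -0.063, -0.0], [-0.063, -0.998, 0.003], [-0.001, -0.003, -1.0]]
ft_force: [-1.7, 0.4, 0.9]
grip_width: 0.0001
```

Emit:
arm_command:
  steps:
    - {"delta_pos": [4,-0.25,0],"dr": [0,0,0]}
    - {"delta_pos": [4,-0.25,0],"dr": [0,0,0]}
    - {"delta_pos": [4,-0.25,0],"dr": [0,0,0]}
    - {"delta_pos": [4,-0.25,0],"dr": [0,0,0]}
    - {"delta_pos": [4,-0.25,0],"dr": [0,0,0]}
    - {"delta_pos": [4,-0.25,0],"dr": [0,0,0]}
    - {"delta_pos": [4,-0.25,0],"dr": [0,0,0]}
    - {"delta_pos": [4,-0.25,0],"dr": [0,0,0]}
    - {"delta_pos": [4,-0.25,0],"dr": [0,0,0]}

```text
time_s: 20.7
position: [0.5628, 0.0031, 0.0792]
tool_rot: [[0.998, -0.063, -0.0], [-0.063, -0.998, 0.003], [-0.001, -0.003, -1.0]]
ft_force: [-1.8, 0.9, 0.7]
grip_width: 0.0
```

Emit:
arm_command:
  steps:
    - {"delta_pos": [3,-0.2,0],"dr": [0,0,0]}
    - {"delta_pos": [3,-0.2,0],"dr": [0,0,0]}
    - {"delta_pos": [3,-0.2,0],"dr": [0,0,0]}
    - {"delta_pos": [3,-0.2,0],"dr": [0,0,0]}
    - {"delta_pos": [0,0,0],"dr": [0,0,0]}

```text
time_s: 21.2
position: [0.575, 0.0021, 0.0792]
tool_rot: [[0.998, -0.063, 0.0], [-0.063, -0.998, 0.003], [0.0, -0.003, -1.0]]
ft_force: [-0.2, 0.3, -0.1]
grip_width: -0.0002
```

Emit:
arm_command:
  steps:
    - {"delta_pos": [1,-0.06,0],"dr": [0,0,0]}
    - {"delta_pos": [1,-0.06,0],"dr": [0,0,0]}

```text
time_s: 21.4
position: [0.5765, 0.0021, 0.0792]
tool_rot: [[0.998, -0.063, -0.001], [-0.063, -0.998, 0.003], [-0.001, -0.003, -1.0]]
ft_force: [-2.3, 1.7, 0.5]
grip_width: -0.0002
```

Emit:
arm_command:
  steps:
    - {"delta_pos": [1,-0.06,0],"dr": [0,0,0]}
    - {"delta_pos": [1,-0.06,0],"dr": [0,0,0]}

```text
time_s: 21.6
position: [0.5786, 0.002, 0.0792]
tool_rot: [[0.998, -0.063, -0.0], [-0.063, -0.998, 0.003], [-0.001, -0.003, -1.0]]
ft_force: [-1.4, -0.6, 0.4]
grip_width: -0.0001
```

Emit:
arm_command:
  steps:
    - {"delta_pos": [1,-0.06,0],"dr": [0,0,0]}
    - {"delta_pos": [1,-0.06,0],"dr": [0,0,0]}

```text
time_s: 21.8
position: [0.58, 0.0019, 0.0792]
tool_rot: [[0.998, -0.063, -0.002], [-0.063, -0.998, 0.003], [-0.002, -0.003, -1.0]]
ft_force: [-8.4, 0.4, 2.6]
grip_width: 0.0002
```

Emit:
arm_command:
  steps:
    - {"delta_pos": [1,-0.06,0],"dr": [0,0,0]}
    - {"delta_pos": [1,-0.06,0],"dr": [0,0,0]}

```text
time_s: 22.0
position: [0.5805, 0.002, 0.079]
tool_rot: [[0.998, -0.063, -0.006], [-0.063, -0.998, 0.003], [-0.006, -0.003, -1.0]]
ft_force: [-16.2, -0.8, 7.2]
grip_width: -0.0
```

Emit:
arm_command:
  steps:
    - {"delta_pos": [1,-0.06,0],"dr": [0,0,0]}
    - {"delta_pos": [1,-0.06,0],"dr": [0,0,0]}

```text
time_s: 22.2
position: [0.5809, 0.002, 0.079]
tool_rot: [[0.998, -0.062, -0.01], [-0.062, -0.998, 0.004], [-0.01, -0.003, -1.0]]
ft_force: [-23.1, -1.6, 13.6]
grip_width: -0.0
```

Firmly stopped at the expected place (TCP at case y ≈ 25 mm, force rising to 23 N). Backing off and clearing.

Emit:
arm_command:
  steps:
    - {"delta_pos": [-5,0.3,0],"dr": [0,0,0]}
    - {"delta_pos": [-8,0.5,0],"dr": [0,0,0]}
    - {"delta_pos": [-15,1,0],"dr": [0,0,0]}
    - {"delta_pos": [-10,0,25],"dr": [0,0,0]}
    - {"delta_pos": [-10,0,40],"dr": [0,0,0]}
    - {"delta_pos": [-10,0,40],"dr": [0,0,0]}
    - {"delta_pos": [-40,20,20],"dr": [0,0,0]}
    - {"delta_pos": [-40,30,0],"dr": [0,0,0]}
    - {"delta_pos": [-20,40,0],"dr": [0,0,0]}
    - {"delta_pos": [0,45,0],"dr": [0,0,0]}
    - {"delta_pos": [0,45,0],"dr": [0,0,0]}
    - {"delta_pos": [0,0,0],"dr": [0,0,0]}

```text
time_s: 23.4
position: [0.4261, 0.1875, 0.2046]
tool_rot: [[0.998, -0.058, 0.002], [-0.058, -0.998, 0.005], [0.002, -0.005, -1.0]]
ft_force: [0.8, -1.0, 0.0]
grip_width: -0.0002
```

Run:
```python
from h import *
s=env.observe();print(s['time_s'],s['position'],s['ft_force'])
S=env.get_image('scene');T=env.get_image('top')
O=np.array([.552,-.0615,0]);x=np.array([-.0625,-.998,0]);y=np.array([.998,-.0625,0])
for nm,X,c in(('post',O-.065*x+.048*y+[0,0,.064],((2,140,80),(13,255,255))),('red',O-.065*x+.078*y+[0,0,.066],((0,190,70),(7,255,255)))):
    print(nm,[(proj(n,X),blob(I,proj(n,X),16,*c)) for n,I in(('scene',S),('top',T))])
c=((2,140,80),(13,255,255));a=blob(S,(232,326),16,*c);b=blob(T,(418,184),16,*c);print('pin',a,b)
cv2.imwrite('pics/a9.png',np.hstack([cv2.resize(S[130:350,170:390],(400,400)),cv2.resize(T[150:330,290:470],(400,400))]))
```

```text
23.4 [0.4261 0.1875 0.2046] [ 0.8056 -1.0036  0.0476]
post [(array([274.212 , 268.6567]), (array([277.4762, 276.0909]), 231.0)), (array([366.7342, 230.632 ]), (array([365.1424, 223.0762]), 302.0))]
red [(array([278.6638, 281.7266]), (array([280.6285, 281.9236]), 471.0)), (array([367.7409, 216.7991]), (array([365.0725, 217.0311]), 386.0))]
pin (array([232.1744, 325.3416]), 281.0) (array([417.3871, 184.5226]), 155.0)
```

View pics/a9.png

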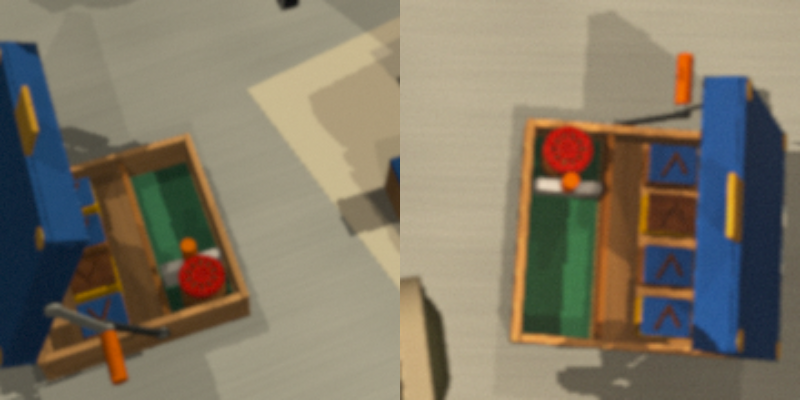

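The last picture shows the stamp upright with its red face on top, held between the keeper and the +y wall. The pin hasn't moved, the lid is up and the hand is clear.

```bash
python3 -c "
from rig import env
print(env.close_job())"
```

```text
the job is handed in; nothing more can be done
None
```

The job is done and handed in at about 23.5 s of the 72 s allowed. No verdict was reported.

- **Lid and stay:** I pushed the lid open by its front tab until it stood by itself. I then pushed the orange pin past straight to its stop, which gave about 30 N at the fingertips. The lid has been up unaided since then.
- **Red stamp:** I gripped it at 47.7 mm and set it down upright in the front bay at about 5 N contact.
- **Keeper:** I slid it towards +y until the stamp was pinned against the end wall, where the force rose to 23 N. It stopped with the hand at case y ≈ 25 mm; I expected 25.5 mm.

**Last checks:**
- The stamp was upright with its red face on top, within about 3 pixels of the predicted pinned spot.
- The pin was in the same place as right after locking.
- The hand was clear of everything, with only noise-level force of about 1 N.

**Disagreements:**
- **Pin distance:** the cameras put the locked pin 93 mm from the hinge, while the fingertip contact gave 90 mm. The nominal value is 89 mm, so I trusted the contact reading, the hard stop and the visible bend past straight.
- **Keeper post:** its colour blob was about 7 pixels off the prediction. The red stamp stands right beside it and probably fell inside the search circle, so I judged the keeper by the picture and the force.
- **Bystanders:** I did not measure the other stamps or the scraper at the end. The hand did not go near them at bench height.

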